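Screw a cold-box temperature monitor down to its gasket, square it and start it

TASK

Screw the temperature monitor on the cold box's lid clockwise until you feel it bite on its hidden gasket, and then on only as far as the next position in which its two screens look squarely at the box's latch side and hinge side (either way round; do not go another half turn, which could crush the gasket). Then press the start button on top of it gently all the way down, and leave the two vials on the lid standing where they are.

Things in the scene. Friction and masses are not known exactly. Their poses are not given: they have to be found in the camera images.
- cold_box: Blue insulated cold box with a white lid, fixed; 220 mm (its x) by 300 mm (its y), lid top 175 mm up. Origin: centre of its underside, on the table. Its +x side is the latch side (white latch plate), -x the hinge side. A low grey rib on the lid runs along x on either side of the centre.
- head: White temperature monitor screwed into the boss, axis upright over the box's centre. Origin: on the axis at its underside, 196 mm above the table at most, sinking as it is screwed in. Oblong body 44 (x) by 92 (y) by 40 mm high, a dark screen on each broad side (+x and -x, alike). Square: its x along the box's x, either way round. At the start 1.5 to 2.2 rad short of the first square position.
- head_grip (a point): Centre of the monitor's round grey ribbed grip (on the axis, 55 mm above the monitor's origin): 56 mm in diameter, 30 mm high, on top of the oblong body. Grip it from above at any yaw; 60 to 100 N is plenty. Clockwise seen from above (yaw falls) screws it down 8 mm a turn; no hard stop. It runs free with some 0.04 N m and stays where it is left.
- boss: Fixed white boss at the lid's centre, 72 mm across, 12 mm high, axes as the box's; origin: centre of its underside. Its hidden gasket bites between 1.3 rad before the first square position and 1.1 rad past it: the wrist moment read after a small turn rises from under 0.1 N m to 0.2 to 0.4 within half a rad, then slowly to 0.3 to 0.7, with scatter. 3.8 rad past the bite it is crushed.
- start_button: White round start button, 22 mm in diameter, on top of the monitor's grip, on the axis. Origin: centre of its underside, level with the grip's top; its top stands 10 mm above. Sprung: moves 4 mm straight down, 1 N to start, 5 N when fully down, then hits its stop.
- vial_a: Small glass vial with a purple cap, 16 mm in diameter, 39 mm tall, standing loose on the lid near a corner. Origin: centre of its underside.
- vial_b: A like vial, standing loose on the lid at the corner farthest from it. Origin: centre of its underside.
There are look-alikes about, which are no part of the job. Leave any orange look-alike of the vial_b alone.

How it is judged:
By the outcome, as a careful person would: the job done as asked, in the order asked, and still so for the second after the job is handed in, with the robot touching nothing.
It also fails if it takes over 72 s, if anything falls off the work surface, if the arm or the gripper's body presses on something with over 40 N, if the wrist force passes 120 N, or if a joint passes its speed limit or range.

ROBOT

A 7-joint arm with a two-finger parallel gripper is mounted at the origin on the work surface. World frame = base frame: x ahead of the robot, y to its left, z up, the work surface at z = 0. Lengths are in m, angles in rad, forces in N, time in s.
With the tool pointing down it reaches from about 0.425 to 0.925 m from the base axis. Payload 6.8 kg.
Tool frame: the origin (TCP) lies on the mounting face of the last link; the fingertips stand 173 mm ahead of it and the grasp point (between the pads) lies 155 mm ahead of it; z points along the fingers, y is the line along which they close (so a half turn about z gives the same grasp; the last joint's range is limited). The gripper opens to 85 mm and grips with 20 to 120 N. Pads are 22 mm wide; open, the fingers measure 114 mm over their backs; the gripper's body (76 mm by 85 mm) begins 54 mm behind the grasp point. The pads swing forward as they close: fully open they stand 13 mm farther back than shut.
Start: joints at [1.202, 0.477, 0.022, 1.555, -0.011, 1.109, -0.083], TCP at [0.174, -0.652, 0.405] pointing down, gripper open.
Joint ranges: [-2.96, 2.96], [-0.34, 2.1], [-1.41, 1.46], [0.24, 2.44], [-1.37, 4.51], [0.17, 1.92], [-2.96, 2.96]. Speed limits (rad/s): [2.39, 2.39, 3.14, 3.14, 3.14, 3.14, 3.14].

INTERFACE

Orientations are given as a rotation vector (axis times angle).
In Python, from bench import r gives the robot as it stands.
- The arm moves only by the tool carry_out, never from a script. Its argument "moves" is a list of rows, each a list of 5 numbers: the shift along the tool's x, y, z in m, then the turn about the tool's z in rad, then the finger opening in m, from 0 to 0.0854. In form: [[dx, dy, dz, roll, claw], ...]. A call has exactly 8 rows; each row is the pose to reach, as a shift and turn from the pose commanded when the call began, along the tool's axes at that moment; what a row does not reach only later rows make up. A row lasts 1/10 s, in which the tool goes at most 50 mm and 8.59 degrees, less where a joint would pass 70% of its speed; a pose out of reach is approached as far as the arm can. A call with a gripper value outside its range is refused whole. The fingers move at their own pace and stop on an object; "force" is the grip in N (left out, the last holds). Time passes only in rows, so rows that repeat a pose let the fingers close, or fill a call up. It gives the time, the measured TCP pose, the force, the opening and the grip force at its end, in the units of the state.
- r.get_obs(): the state, without advancing time (a new reading comes with each control period).
- r.grab_frame(name): name is "scene" or "top" or "wrist"; returns the picture (480x640x3 uint8, red, green, blue); there is no depth.
- r.calibration(name): a dict with "fx", "fy", "cx", "cy" (pixels), "rvec" (rotation vector, rad) and "tvec" (3), from world to camera coordinates, as OpenCV has them. Camera axes: x right, y down, z forward; pixel columns grow to the right and rows downward; lengths in m; the calibration is good to about 2 mm. A picture is of the moment at which its call begins: read the wrist's pose just before it. calibration takes no time and is no camera call; for the wrist camera it gives the pose at the moment of the call.
- r.hand_in(): hands the job in; it is judged then, once.
The state is a dict: "clock": time; "joints": joint angles; "qvel": joint speeds; "tau": joint torques, N m; "tcp_pos": TCP position; "orientation": TCP orientation; "contact_force": force on the tool from outside, world axes, zero at the start; "moment": the same for the moment, N m; "grip_width": finger opening in m; "gripper_force": force on a finger pad.
Only numpy, scipy, OpenCV 4.12 (cv2) and the standard library are available. Lean on these libraries where they do the work, as an engineer would, in place of code of your own. Each camera call takes 0.05 s, during which the arm holds its last target. There are 200 camera calls.

## Working session

There is one attempt and no reset: what is moved stays moved. The work goes in short steps, Python scripts to look and compute and a tool call to move; the robot and the scene stay as the last step left them, time stands still between calls to the robot, and variables do not carry over. Pictures are saved under pics/ and viewed, at most 10 in all, crops included, and the job is handed in when it is done.

Besides the shell and the picture viewer there is one more tool, called as a command line: name --pt "numbers of a row" for each row, then --argument value for the rest. carry_out: Moves the arm, as the interface text tells. Its arguments: {"type":"object","properties":{"moves":{"type":"array","items":{"type":"array","items":{"type":"number"}}},"force":{"type":"number"}},"required":["moves"]}

```bash
mkdir -p pics; python3 - <<'E'
from bench import r
import cv2,numpy as np
o=r.get_obs();print(o)
a=r.grab_frame("scene");b=r.grab_frame("top")
for n in("scene","top"):print(n,r.calibration(n))
cv2.imwrite("pics/scene.png",a[...,::-1]);cv2.imwrite("pics/top.png",b[...,::-1])
E
```

```text
{'clock': 0.0, 'joints': array([ 1.20192434,  0.47780647,  0.02233996,  1.5564521 , -0.01150221,
        1.10930847, -0.083081  ]), 'qvel': array([ 8.85906920e-05, -1.00376153e-03,  4.70755542e-04,  1.59916890e-04,
        6.93608205e-05,  8.88009287e-04,  1.37557007e-03]), 'tau': array([-2.38246082e-05, -5.96458054e+01,  1.60772435e+00, -2.81195140e+01,
        1.24096207e-02,  9.10982693e-03, -7.42205742e-06]), 'tcp_pos': array([ 0.17396988, -0.651909  ,  0.40372089]), 'orientation': array([-3.11312545e+00, -4.08286308e-01,  5.87203145e-04]), 'contact_force': array([ 0.49703535,  0.60139098, -0.03711447]), 'moment': array([-0.00451552,  0.01581288,  0.02433831]), 'gripper_force': 0.0, 'grip_width': 0.0853019605985791}
scene {'fx': 452.7119797788551, 'fy': 452.7119797788551, 'cx': 315.27239890341673, 'cy': 237.61928104739965, 'rvec': array([ 2.16786386,  0.07270001, -0.02407247]), 'tvec': array([-0.54359648,  0.1539472 ,  0.8003586 ])}
top {'fx': 608.2067357390134, 'fy': 608.2067357390134, 'cx': 318.3345923829497, 'cy': 235.4460042256384, 'rvec': array([ 2.14110404, -2.18935526,  0.09624002]), 'tvec': array([0.04191971, 0.53967409, 1.0945862 ])}
```

View pics/scene.png

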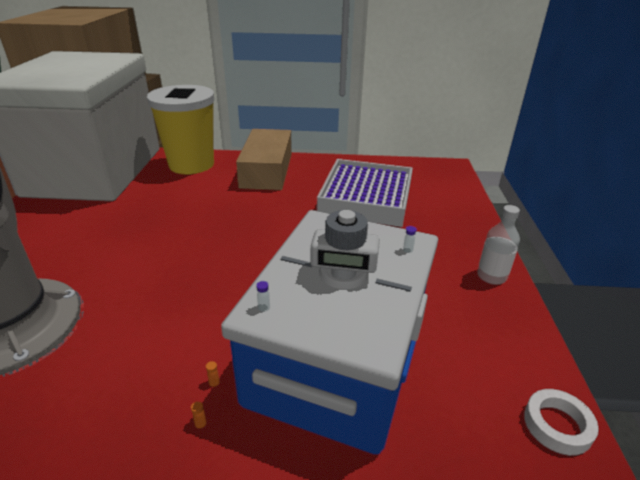

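View pics/top.png

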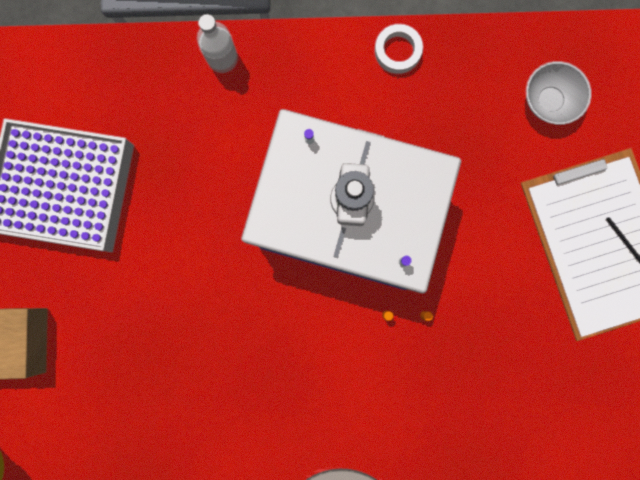

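The scene view shows the blue box with its latch at (418,315), on the far +x side. The monitor is at (346,240) and the purple-capped vials stand on the lid at (263,297) and (410,240). Orange look-alikes lie on the table at (212,374) and (199,415). In the top view the lid corners are at about (282,110), (460,158), (425,291) and (243,240), the button is at (355,188), and the body's long axis runs roughly up and down the image.

```bash
cat > h.py <<'E'
import numpy as np,cv2
from scipy.spatial.transform import Rotation as R
def ray(c,uv,z):
    M=R.from_rotvec(c["rvec"]).as_matrix();t=np.array(c["tvec"])
    uv=np.atleast_2d(uv).astype(float)
    d=np.c_[(uv[:,0]-c["cx"])/c["fx"],(uv[:,1]-c["cy"])/c["fy"],np.ones(len(uv))]@M
    o=-M.T@t
    return (o+d*((z-o[2])/d[:,2])[:,None])[:,:2]
E
python3 - <<'E'
from bench import r
from h import *
c=r.calibration("top");a=cv2.imread("pics/top.png");h=cv2.cvtColor(a,cv2.COLOR_BGR2HSV)
m=((h[...,1]<60)&(h[...,2]>120)).astype(np.uint8)
cs,_=cv2.findContours(m,0,2)
k=[q for q in cs if cv2.pointPolygonTest(q,(290,180),False)>0][0]
P=ray(c,cv2.convexHull(k)[:,0],.175).astype(np.float32)
rc=cv2.minAreaRect(P);print(rc);print(cv2.boxPoints(rc))
for n,u,z in(("button",(355,188),.276),("va",(309,133),.214),("vb",(406,260),.214)):print(n,ray(c,u,z))
b=np.array([[355,165],[350,222]]);p=ray(c,b,.23);print(p,np.arctan2(*(p[0]-p[1])[::-1]))
cv2.imwrite("pics/crop.png",cv2.resize(a[140:250,290:420],None,fx=5,fy=5,interpolation=2))
E
```

```text
((0.5834413170814514, -0.02625158429145813), (0.30575352907180786, 0.22670690715312958), 72.72689819335938)
[[ 0.4298069  -0.138576  ]
 [ 0.6462894  -0.20589131]
 [ 0.73707575  0.08607283]
 [ 0.5205932   0.15338814]]
button [[ 0.58319174 -0.02688097]]
va [[0.68289077 0.03918893]]
vb [[ 0.48108444 -0.10488128]]
[[ 0.62689091 -0.03031126]
 [ 0.53952858 -0.02033861]] -0.11366075140061967
```

View pics/crop.png

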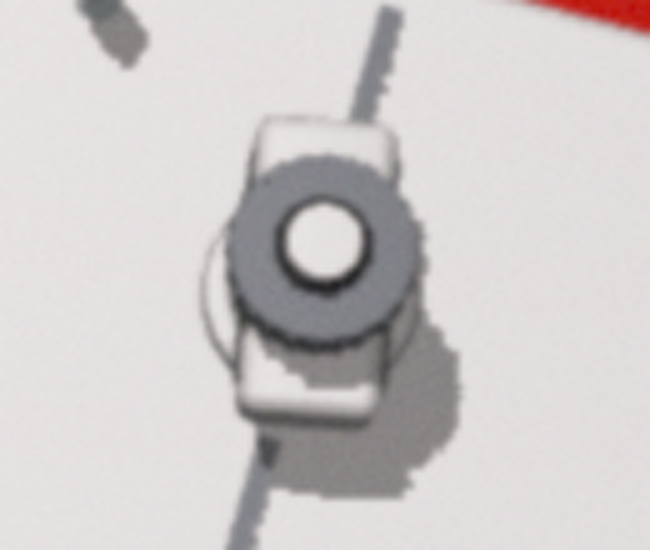

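carry_out --pt "0 0 -0.05 0 0.085" --pt "0.03 -0.027 -0.085 0 0.085" --pt "0.065 -0.058 -0.095 0 0.085" --pt "0.1 -0.09 -0.095 -0.1 0.085" --pt "0.135 -0.121 -0.095 -0.2 0.085" --pt "0.17 -0.152 -0.095 -0.3 0.085" --pt "0.205 -0.184 -0.095 -0.4 0.085" --pt "0.24 -0.215 -0.095 -0.5 0.085"

```text
clock: 0.9
tcp_pos: [0.3511, -0.3806, 0.4995]
orientation: [-2.914, -1.172, 0.001]
contact_force: [0.6, -0.2, -0.2]
grip_width: 0.0851
gripper_force: 0.0
```

```bash
cat >> h.py <<'E'
def rel(o,xy,z):
    "shift in tool axes to world point, plus yaw of tool x"
    M=R.from_rotvec(o["orientation"]).as_matrix()
    return (M.T@(np.r_[xy,z]-o["tcp_pos"])).round(4), np.arctan2(M[1,0],M[0,0]).round(3)
E
python3 - <<'E'
from bench import r
from h import *
o=r.get_obs();print(o["clock"],o["joints"].round(3),o["tcp_pos"],rel(o,(.5834,-.0265),.5))
# button height by closest approach of two rays
a=cv2.imread("pics/scene.png");g=a[195:235,325:370]
cv2.imwrite("pics/c2.png",cv2.resize(a[190:300,290:400],None,fx=5,fy=5,interpolation=2))
c=r.calibration("scene")
for z in(.26,.268,.276):print(z,ray(c,(347,213),z),ray(r.calibration("top"),(355,188),z))
E
```

```text
0.9 [ 0.889  0.147 -0.206  1.793  0.032  1.205 -0.132] [ 0.35109186 -0.38058471  0.49947675] (array([ 0.4128, -0.0946, -0.0006]), np.float64(0.765))
0.26 [[ 0.58603812 -0.0028043 ]] [[ 0.58603664 -0.02773211]]
0.268 [[ 0.58568921 -0.01609912]] [[ 0.58461419 -0.02730654]]
0.276 [[ 0.5853403  -0.02939394]] [[ 0.58319174 -0.02688097]]
```

View pics/c2.png

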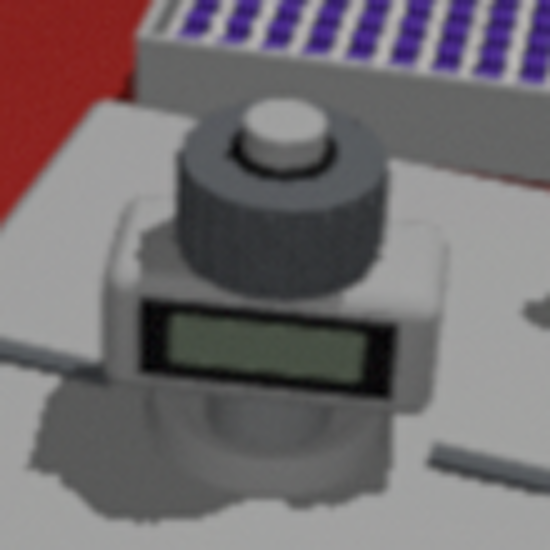

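carry_out --pt "0.046 -0.011 0 -0.14 0.085" --pt "0.092 -0.022 0 -0.28 0.085" --pt "0.138 -0.032 0 -0.42 0.085" --pt "0.184 -0.043 0 -0.56 0.085" --pt "0.23 -0.053 0 -0.7 0.085" --pt "0.276 -0.064 0 -0.84 0.085" --pt "0.322 -0.075 0 -0.98 0.085" --pt "0.368 -0.085 0 -1.12 0.085"

```text
clock: 1.7
tcp_pos: [0.559, -0.0656, 0.4995]
orientation: [-1.845, -2.543, 0.001]
contact_force: [0.6, -1.2, -0.0]
grip_width: 0.0848
gripper_force: 0.0
```

```bash
python3 - <<'E'
from bench import r
from h import *
o=r.get_obs();print(o["clock"],o["joints"].round(3),o["tcp_pos"],rel(o,(.5834,-.0265),.5))
E
```

```text
1.7 [ 0.477  0.267 -0.574  1.677  0.152  1.243  0.185] [ 0.55895639 -0.06561243  0.4995272 ] (array([ 0.0296,  0.0354, -0.0005]), np.float64(1.886))
```

carry_out --pt "0.01 0.012 0 -0.15 0.085" --pt "0.02 0.024 0 -0.3 0.085" --pt "0.03 0.035 0 -0.45 0.085" --pt "0.03 0.035 0 -0.6 0.085" --pt "0.03 0.035 0 -0.75 0.085" --pt "0.03 0.035 0 -0.9 0.085" --pt "0.03 0.035 0 -1.05 0.085" --pt "0.03 0.035 0 -1.2 0.085"

```text
clock: 2.5
tcp_pos: [0.5825, -0.0282, 0.4992]
orientation: [-0.086, -3.139, 0.0]
contact_force: [1.0, -0.2, -0.3]
grip_width: 0.0847
gripper_force: 0.0
```

carry_out --pt "0 0 0 -0.15 0.085" --pt "0 0 0 -0.3 0.085" --pt "0 0 0 -0.45 0.085" --pt "0 0 0 -0.6 0.085" --pt "0 0 0 -0.75 0.085" --pt "0 0 0 -0.9 0.085" --pt "0 0 0 -0.95 0.085" --pt "0 0 0 -0.95 0.085"

```text
clock: 3.3
tcp_pos: [0.5825, -0.0283, 0.4991]
orientation: [1.351, -2.835, -0.001]
contact_force: [0.4, -0.1, 0.1]
grip_width: 0.0852
gripper_force: 0.0
```

```bash
python3 - <<'E'
from bench import r
from h import *
o=r.get_obs();print(o["clock"],o["joints"].round(3),o["tcp_pos"],o["moment"],o["contact_force"],rel(o,(.5834,-.0265),.42))
c=r.calibration("wrist");a=r.grab_frame("wrist");cv2.imwrite("pics/w1.png",a[...,::-1])
np.save("w1.npy",c,allow_pickle=True);print(c)
E
```

```text
3.3 [ 0.68   0.405 -0.982  1.614  0.345  1.311  2.105] [ 0.58254079 -0.02834021  0.49914175] [-0.04404032  0.04798399 -0.0101769 ] [ 0.38764825 -0.1217516   0.11622204] (array([-0.002 ,  0.0004,  0.0791]), np.float64(-2.252))
{'fx': 377.79966936740783, 'fy': 377.79966936740783, 'cx': 318.4088131834641, 'cy': 239.1770960716806, 'rvec': array([-1.00330894, -2.8270542 , -0.46031273]), 'tvec': array([ 0.46972713, -0.3980968 ,  0.36140943])}
```

View pics/w1.png

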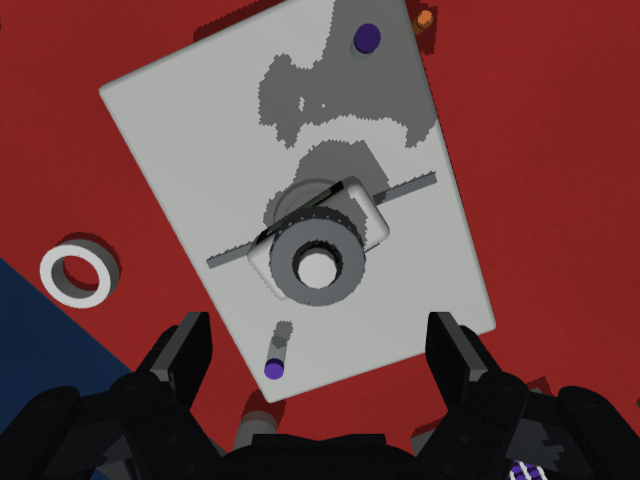

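```bash
python3 - <<'E'
from h import *
c=np.load("w1.npy",allow_pickle=True).item()
print("button",ray(c,(318,268),.275))
p=ray(c,[(249,256),(343,184)],.23);d=p[1]-p[0];print(p,np.arctan2(d[1],d[0]))
p=ray(c,[(208,264),(436,177)],.178);d=p[1]-p[0];print("rib",p,np.arctan2(d[1],d[0]))
p=ray(c,[(288,296),(386,240)],.236);d=p[1]-p[0];print("edge2",np.arctan2(d[1],d[0]))
E
```

```text
button [[ 0.58219741 -0.02885101]]
[[ 0.62481368 -0.0503554 ]
 [ 0.54545674 -0.04891904]] 3.12349469326381
rib [[ 0.67648381 -0.05743033]
 [ 0.48982994  0.00130217]] 2.836741203776961
edge2 3.017478187821397
```

The monitor's grip is centred under the tool, with the button at (318,268). Both vials are standing, at (275,350) and (367,38), clear of the fingers. I'll descend and grip.

carry_out --pt "-0.001 0 0.03 -0.12 0.085" --pt "-0.001 0 0.06 -0.24 0.085" --pt "-0.001 0 0.086 -0.35 0.085" --pt "-0.001 0 0.086 -0.35 0.085" --pt "-0.001 0 0.086 -0.35 0.04" --pt "-0.001 0 0.086 -0.35 0.04" --pt "-0.001 0 0.086 -0.35 0.04" --pt "-0.001 0 0.086 -0.35 0.04" --force 80

```text
clock: 4.15
tcp_pos: [0.5837, -0.0268, 0.4161]
orientation: [-1.821, 2.558, -0.003]
contact_force: [-2.3, -0.2, 6.5]
grip_width: 0.0538
gripper_force: 83.2
```

```bash
cat > s.py <<'E'
from bench import r
from h import *
o=r.get_obs();print(o["clock"],o["joints"].round(3),o["tcp_pos"].round(4),"M",o["moment"].round(3),"F",o["contact_force"].round(2),o["grip_width"],o["gripper_force"],"yaw",rel(o,(0,0),0)[1])
E
python3 s.py
```

```text
4.15 [ 0.691  0.504 -1.019  1.717  0.462  1.18   2.354] [ 0.5837 -0.0268  0.4161] M [-0.097  0.465 -0.03 ] F [-2.31 -0.2   6.48] 0.05379334902025465 83.17814469337463 yaw -1.904
```

Gripped. I'll screw in small steps, reading the moment after each.

carry_out --pt "0 0 -0.001 0.05 0.04" --pt "0 0 -0.001 0.1 0.04" --pt "0 0 -0.001 0.15 0.04" --pt "0 0 -0.001 0.2 0.04" --pt "0 0 -0.001 0.25 0.04" --pt "0 0 -0.001 0.3 0.04" --pt "0 0 -0.001 0.3 0.04" --pt "0 0 -0.001 0.3 0.04"

```text
clock: 4.95
tcp_pos: [0.5839, -0.0271, 0.4158]
orientation: [-1.421, 2.799, -0.002]
contact_force: [4.2, 1.4, -0.4]
grip_width: 0.0537
gripper_force: 84.8
```

```bash
python3 s.py
```

```text
4.95 [ 0.65   0.478 -0.952  1.72   0.421  1.161  2.091] [ 0.5839 -0.0271  0.4158] M [ 0.097 -0.792 -0.034] F [ 4.19  1.38 -0.41] 0.053675012110702316 84.81050848960876 yaw -2.202
```

carry_out --pt "0 0 0 0.06 0.04" --pt "0 0 0 0.12 0.04" --pt "0 0 0 0.18 0.04" --pt "0 0 0.0004 0.24 0.04" --pt "0 0 0.0004 0.3 0.04" --pt "0 0 0.0004 0.3 0.04" --pt "0 0 0.0004 0.3 0.04" --pt "0 0 0.0004 0.3 0.04"

```text
clock: 5.75
tcp_pos: [0.584, -0.0272, 0.4154]
orientation: [-0.988, 2.979, -0.001]
contact_force: [5.4, -0.7, 2.7]
grip_width: 0.0538
gripper_force: 85.2
```

```bash
python3 s.py
```

```text
5.75 [ 0.608  0.455 -0.885  1.722  0.384  1.145  1.823] [ 0.584  -0.0272  0.4154] M [-0.176 -1.169  0.033] F [ 5.44 -0.68  2.72] 0.0538074569369409 85.18545627593994 yaw -2.501
```

carry_out --pt "0 0 0 0.06 0.04" --pt "0 0 0 0.12 0.04" --pt "0 0 0 0.18 0.04" --pt "0 0 0.0004 0.24 0.04" --pt "0 0 0.0004 0.3 0.04" --pt "0 0 0.0004 0.3 0.04" --pt "0 0 0.0004 0.3 0.04" --pt "0 0 0.0004 0.3 0.04"

```text
clock: 6.55
tcp_pos: [0.584, -0.0274, 0.415]
orientation: [-0.531, 3.093, -0.001]
contact_force: [5.9, -0.6, 2.4]
grip_width: 0.0534
gripper_force: 85.4
```

```bash
python3 s.py
```

```text
6.55 [ 0.565  0.435 -0.82   1.725  0.348  1.13   1.552] [ 0.584  -0.0274  0.415 ] M [-0.351 -1.272 -0.028] F [ 5.86 -0.63  2.43] 0.053434702575319404 85.37084341049194 yaw -2.801
```

carry_out --pt "0 0 0 0.06 0.04" --pt "0 0 0 0.12 0.04" --pt "0 0 0 0.18 0.04" --pt "0 0 0.0004 0.24 0.04" --pt "0 0 0.0004 0.3 0.04" --pt "0 0 0.0004 0.3 0.04" --pt "0 0 0.0004 0.3 0.04" --pt "0 0 0.0004 0.3 0.04"

```text
clock: 7.35
tcp_pos: [0.5841, -0.0276, 0.4146]
orientation: [-0.063, 3.138, -0.001]
contact_force: [5.9, -1.5, 3.8]
grip_width: 0.0536
gripper_force: 85.4
```

```bash
python3 s.py
```

```text
7.35 [ 0.521  0.417 -0.756  1.728  0.315  1.118  1.28 ] [ 0.5841 -0.0276  0.4146] M [-0.43  -1.154 -0.037] F [ 5.92 -1.49  3.77] 0.053573247837821074 85.39943933486938 yaw -3.101
```

carry_out --pt "0 0 0 0.06 0.04" --pt "0 0 0 0.12 0.04" --pt "0 0 0 0.18 0.04" --pt "0 0 0.0004 0.24 0.04" --pt "0 0 0.0004 0.3 0.04" --pt "0 0 0.0004 0.3 0.04" --pt "0 0 0.0004 0.3 0.04" --pt "0 0 0.0004 0.3 0.04"

```text
clock: 8.15
tcp_pos: [0.5841, -0.0278, 0.4142]
orientation: [0.407, 3.112, -0.001]
contact_force: [5.6, -1.7, 2.8]
grip_width: 0.0534
gripper_force: 85.4
```

```bash
python3 s.py
```

```text
8.15 [ 0.476  0.402 -0.693  1.732  0.284  1.108  1.005] [ 0.5841 -0.0278  0.4142] M [-0.608 -1.066 -0.011] F [ 5.55 -1.66  2.83] 0.05342021664143383 85.44793009757996 yaw 2.881
```

carry_out --pt "0 0 0 0.05 0.04" --pt "0 0 0 0.1 0.04" --pt "0 0 0.0002 0.15 0.04" --pt "0 0 0.0002 0.2 0.04" --pt "0 0 0.0002 0.2 0.04" --pt "0 0 0.0002 0.2 0.04" --pt "0 0 0.0002 0.2 0.04" --pt "0 0 0.0002 0.2 0.04"

```text
clock: 8.95
tcp_pos: [0.584, -0.0279, 0.414]
orientation: [0.716, 3.056, -0.0]
contact_force: [4.9, -2.5, 3.0]
grip_width: 0.054
gripper_force: 85.5
```

```bash
python3 s.py
```

```text
8.95 [ 0.447  0.393 -0.652  1.734  0.265  1.101  0.822] [ 0.584  -0.0279  0.414 ] M [-0.626 -0.943 -0.022] F [ 4.86 -2.47  2.96] 0.05404208052742802 85.45704960823059 yaw 2.681
```

carry_out --pt "0 0 0 0.05 0.04" --pt "0 0 0.0001 0.08 0.04" --pt "0 0 0.0001 0.08 0.04" --pt "0 0 0.0001 0.08 0.04" --pt "0 0 0.0001 0.08 0.04" --pt "0 0 0.0001 0.08 0.04" --pt "0 0 0.0001 0.08 0.04" --pt "0 0 0.0001 0.08 0.04"

```text
clock: 9.75
tcp_pos: [0.584, -0.028, 0.4139]
orientation: [0.838, 3.025, -0.0]
contact_force: [4.6, -2.9, 3.0]
grip_width: 0.0539
gripper_force: 85.5
```

```bash
python3 s.py; python3 - <<'E'
from bench import r
import cv2
for n in("scene","top"):cv2.imwrite(f"pics/{n}2.png",r.grab_frame(n)[...,::-1])
a=cv2.imread("pics/scene2.png")[170:330,240:440];b=cv2.imread("pics/top2.png")[120:280,250:450]
cv2.imwrite("pics/both2.png",cv2.resize(cv2.hconcat([a,b]),(800,320),interpolation=2))
E
```

```text
9.75 [ 0.435  0.389 -0.636  1.735  0.258  1.099  0.748] [ 0.584  -0.028   0.4139] M [-0.627 -0.983 -0.055] F [ 4.56 -2.86  3.03] 0.05392981235349823 85.49028038978577 yaw 2.601
```

View pics/both2.png

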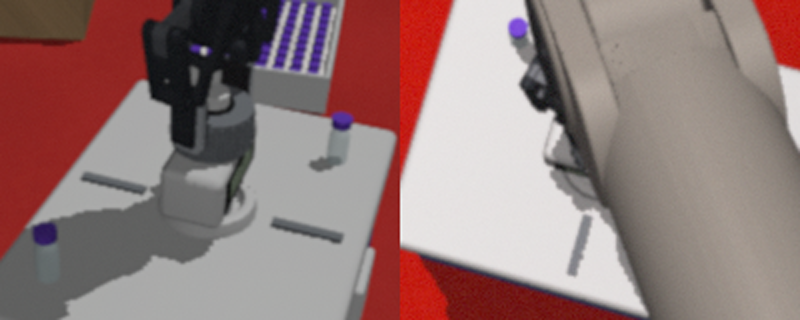

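The left half shows the head turning with the grip and now roughly square, at (205,180). Both vials stand at (45,245) and (340,135). The right half is mostly covered by the arm. No bite at the first square, so I'll continue.

carry_out --pt "0 0 0 0.05 0.04" --pt "0 0 0 0.1 0.04" --pt "0 0 0.0002 0.15 0.04" --pt "0 0 0.0002 0.2 0.04" --pt "0 0 0.0002 0.2 0.04" --pt "0 0 0.0002 0.2 0.04" --pt "0 0 0.0002 0.2 0.04" --pt "0 0 0.0002 0.2 0.04"

```text
clock: 10.65
tcp_pos: [0.5839, -0.028, 0.4136]
orientation: [1.136, 2.926, -0.0]
contact_force: [5.0, -2.1, 2.5]
grip_width: 0.0534
gripper_force: 85.5
```

```bash
python3 s.py
```

```text
10.65 [ 0.406  0.381 -0.596  1.737  0.239  1.094  0.564] [ 0.5839 -0.028   0.4136] M [-0.671 -0.929 -0.064] F [ 5.   -2.11  2.52] 0.05339981986118765 85.47831416130066 yaw 2.401
```

carry_out --pt "0 0 0 0.05 0.04" --pt "0 0 0 0.1 0.04" --pt "0 0 0.0002 0.15 0.04" --pt "0 0 0.0002 0.2 0.04" --pt "0 0 0.0002 0.2 0.04" --pt "0 0 0.0002 0.2 0.04" --pt "0 0 0.0002 0.2 0.04" --pt "0 0 0.0002 0.2 0.04"

```text
clock: 11.45
tcp_pos: [0.5839, -0.0281, 0.4134]
orientation: [1.422, 2.798, -0.0]
contact_force: [4.2, -3.0, 3.1]
grip_width: 0.0537
gripper_force: 85.5
```

```bash
python3 s.py
```

```text
11.45 [ 0.377  0.374 -0.557  1.739  0.221  1.089  0.378] [ 0.5839 -0.0281  0.4134] M [-0.705 -0.787 -0.06 ] F [ 4.2  -2.98  3.07] 0.053746105293007246 85.48486948013306 yaw 2.201
```

carry_out --pt "0 0 0 0.05 0.04" --pt "0 0 0 0.1 0.04" --pt "0 0 0.0002 0.15 0.04" --pt "0 0 0.0002 0.2 0.04" --pt "0 0 0.0003 0.25 0.04" --pt "0 0 0.0003 0.25 0.04" --pt "0 0 0.0003 0.25 0.04" --pt "0 0 0.0003 0.25 0.04"

```text
clock: 12.25
tcp_pos: [0.5838, -0.0282, 0.4131]
orientation: [1.761, 2.599, 0.0]
contact_force: [3.4, -2.5, 3.7]
grip_width: 0.0538
gripper_force: 85.6
```

```bash
python3 s.py
```

```text
12.25 [ 0.341  0.366 -0.508  1.742  0.2    1.083  0.146] [ 0.5838 -0.0282  0.4131] M [-0.696 -0.631 -0.172] F [ 3.4  -2.52  3.7 ] 0.05379712454915473 85.56362271308899 yaw 1.951
```

carry_out --pt "0 0 0 0.05 0.04" --pt "0 0 0 0.1 0.04" --pt "0 0 0.0002 0.15 0.04" --pt "0 0 0.0002 0.2 0.04" --pt "0 0 0.0003 0.25 0.04" --pt "0 0 0.0003 0.25 0.04" --pt "0 0 0.0003 0.25 0.04" --pt "0 0 0.0003 0.25 0.04"

```text
clock: 13.05
tcp_pos: [0.5836, -0.0282, 0.4129]
orientation: [2.071, 2.36, 0.0]
contact_force: [3.7, -4.1, 6.2]
grip_width: 0.0533
gripper_force: 85.7
```

```bash
python3 s.py
```

```text
13.05 [ 0.304  0.359 -0.461  1.745  0.18   1.078 -0.086] [ 0.5836 -0.0282  0.4129] M [-0.718 -0.424 -0.267] F [ 3.67 -4.14  6.19] 0.05331729990955364 85.72507739067078 yaw 1.701
```

carry_out --pt "0 0 0 0.05 0.04" --pt "0 0 0 0.1 0.04" --pt "0 0 0.0002 0.15 0.04" --pt "0 0 0.0002 0.2 0.04" --pt "0 0 0.0003 0.25 0.04" --pt "0 0 0.0003 0.25 0.04" --pt "0 0 0.0003 0.25 0.04" --pt "0 0 0.0003 0.25 0.04"

```text
clock: 13.85
tcp_pos: [0.5835, -0.0282, 0.4126]
orientation: [2.349, 2.083, 0.0]
contact_force: [2.7, -4.0, 6.3]
grip_width: 0.0536
gripper_force: 85.8
```

```bash
python3 s.py
```

```text
13.85 [ 0.268  0.352 -0.414  1.748  0.16   1.074 -0.319] [ 0.5835 -0.0282  0.4126] M [-0.693 -0.204 -0.262] F [ 2.65 -3.96  6.27] 0.05356377244643982 85.846688747406 yaw 1.451
```

The bite came at about 2.2 rad, past the first square at about 1.78. The goal is therefore the second square, about 4.92 rad in total, so I have some 2 rad left. I'll stop just short of it and measure.

carry_out --pt "0 0 0 0.12 0.04" --pt "0 0 0.0003 0.24 0.04" --pt "0 0 0.0005 0.36 0.04" --pt "0 0 0.0006 0.48 0.04" --pt "0 0 0.0008 0.6 0.04" --pt "0 0 0.001 0.72 0.04" --pt "0 0 0.0011 0.84 0.04" --pt "0 0 0.0013 0.96 0.04"

```text
clock: 14.65
tcp_pos: [0.5831, -0.0278, 0.4114]
orientation: [3.047, 0.76, -0.0]
contact_force: [-1.1, -2.8, 8.9]
grip_width: 0.0537
gripper_force: 85.8
```

```bash
python3 s.py
```

```text
14.65 [ 0.131  0.334 -0.239  1.759  0.09   1.059 -1.222] [ 0.5831 -0.0278  0.4114] M [-0.526  0.242  0.675] F [-1.05 -2.78  8.94] 0.053672331454988786 85.81695199012756 yaw 0.489
```

carry_out --pt "0 0 0.0001 0.14 0.04" --pt "0 0 0.0003 0.28 0.04" --pt "0 0 0.0005 0.42 0.04" --pt "0 0 0.0007 0.56 0.04" --pt "0 0 0.0009 0.7 0.04" --pt "0 0 0.0011 0.84 0.04" --pt "0 0 0.0012 0.96 0.04" --pt "0 0 0.0012 0.96 0.04"

```text
clock: 15.45
tcp_pos: [0.5832, -0.0273, 0.4103]
orientation: [-3.054, 0.734, -0.0]
contact_force: [-0.8, -0.4, 8.6]
grip_width: 0.0537
gripper_force: 86.1
```

```bash
python3 s.py
```

```text
15.45 [-0.006  0.324 -0.068  1.77   0.025  1.047 -2.125] [ 0.5832 -0.0273  0.4103] M [-0.147  0.083 -0.6  ] F [-0.83 -0.44  8.62] 0.05365031727136191 86.1149275302887 yaw -0.472
```

carry_out --pt "0 0 0 0 0.085" --pt "0 0 0 0 0.085" --pt "0 0 0 0 0.085" --pt "0 0 -0.03 0 0.085" --pt "0 0 -0.06 0 0.085" --pt "0 0 -0.09 0 0.085" --pt "0 0 -0.09 0 0.085" --pt "0 0 -0.09 0 0.085"

```text
clock: 16.25
tcp_pos: [0.5831, -0.0271, 0.4992]
orientation: [-3.055, 0.729, -0.001]
contact_force: [-0.4, 0.9, -0.4]
grip_width: 0.0849
gripper_force: 0.0
```

```bash
python3 s.py; python3 - <<'E'
from bench import r
import numpy as np,cv2
c=r.calibration("wrist");a=r.grab_frame("wrist");cv2.imwrite("pics/w2.png",a[...,::-1]);np.save("w2.npy",c,allow_pickle=True)
cv2.imwrite("pics/w2c.png",cv2.resize(a[60:360,140:540,::-1],None,fx=2,fy=2,interpolation=2))
E
```

```text
16.25 [-0.007  0.255 -0.065  1.658  0.017  1.229 -2.116] [ 0.5831 -0.0271  0.4992] M [-0.049  0.019 -0.033] F [-0.43  0.92 -0.35] 0.08491319171386677 0.0 yaw -0.469
```

View pics/w2c.png

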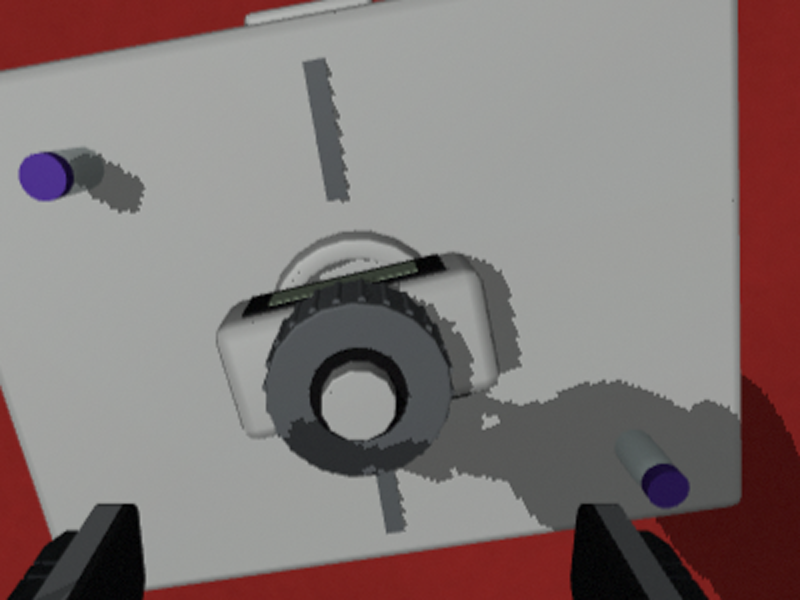

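The whole head is in view, with the screen's top edge from (245,317) to (445,270) in the crop. The ribs and lid edges are clear, and both vials stand at (45,175) and (665,485). I'll work out the remaining angle.

```bash
python3 - <<'E'
from h import *
c=np.load("w2.npy",allow_pickle=True).item()
def ang(n,a,b,z):
    p=ray(c,[(140+a[0]/2,60+a[1]/2),(140+b[0]/2,60+b[1]/2)],z);d=p[1]-p[0]
    A=np.arctan2(d[1],d[0]);print(n,np.round((A+np.pi/4)%(np.pi/2)-np.pi/4,3),p.round(4).tolist())
ang("screen top",(245,317),(445,270),.224)
ang("screen bot",(258,295),(428,255),.205)
ang("green",(272,304),(416,271),.220)
ang("Lend",(219,340),(246,432),.226)
ang("Rend",(478,275),(497,375),.226)
ang("rib R",(303,62),(327,201),.178);ang("rib L",(326,58),(349,198),.178)
ang("ribs",(315,60),(396,532),.178)
ang("latch edge",(20,70),(380,4),.17)
ang("hinge edge",(150,588),(740,502),.17)
# auto: dark screen pixels: line fit of top edge
a=cv2.imread("pics/w2.png");print(ray(c,(140+358/2,60+402/2),.27))
E
```

```text
screen top -0.233 [[0.6127, -0.0005], [0.597, -0.067]]
screen bot -0.234 [[0.6144, -0.0037], [0.6, -0.0641]]
green -0.239 [[0.6119, -0.0099], [0.6001, -0.0583]]
Lend -0.25 [[0.6101, 0.0107], [0.5767, 0.0192]]
Rend -0.236 [[0.5911, -0.0759], [0.5564, -0.0676]]
rib R -0.308 [[0.6777, -0.0538], [0.6302, -0.0387]]
rib L -0.307 [[0.6751, -0.0618], [0.6275, -0.0467]]
ribs -0.304 [[0.6763, -0.058], [0.4895, 0.0006]]
latch edge -0.303 [[0.7231, 0.041], [0.6829, -0.0875]]
hinge edge -0.302 [[0.5098, 0.1172], [0.4294, -0.1408]]
[[ 0.58475744 -0.02873154]]
```

The head is at -0.236 and the box at -0.303, so it needs 0.067 rad more clockwise.

carry_out --pt "0 0 -0.0 0 0.085" --pt "0 0 0.045 0 0.085" --pt "0 0 0.088 0 0.085" --pt "0 0 0.088 0 0.085" --pt "0 0 0.088 0 0.04" --pt "0 0 0.088 0 0.04" --pt "0 0 0.088 0 0.04" --pt "0 0 0.088 0 0.04"

```text
clock: 17.1
tcp_pos: [0.5838, -0.0278, 0.4141]
orientation: [-3.055, 0.731, -0.006]
contact_force: [-4.1, -1.1, 7.6]
grip_width: 0.0532
gripper_force: 83.4
```

carry_out --pt "0 0 0 0.03 0.04" --pt "0 0 0 0.067 0.04" --pt "0 0 0 0.067 0.04" --pt "0 0 0 0.067 0.04" --pt "0 0 0 0.067 0.085" --pt "0 0 0 0.067 0.085" --pt "0 0 -0.04 0.067 0.085" --pt "0 0 -0.088 0.067 0.085"

```text
clock: 17.9
tcp_pos: [0.5829, -0.027, 0.4986]
orientation: [3.029, -0.831, -0.006]
contact_force: [1.5, 0.4, -0.5]
grip_width: 0.0849
gripper_force: 0.0
```

```bash
python3 s.py; python3 - <<'E'
from bench import r
import numpy as np,cv2
from h import *
r.grab_frame("top")
c=r.calibration("wrist");a=r.grab_frame("wrist");cv2.imwrite("pics/w3.png",a[...,::-1]);np.save("w3.npy",c,allow_pickle=True)
cv2.imwrite("pics/w3c.png",cv2.resize(a[60:360,140:540,::-1],None,fx=2,fy=2,interpolation=2))
E
```

```text
17.9 [-0.018  0.255 -0.053  1.658  0.014  1.232 -2.18 ] [ 0.5829 -0.027   0.4986] M [ 0.046 -0.099 -0.05 ] F [ 1.53  0.37 -0.55] 0.08491064696476405 0.0 yaw -0.536
```

View pics/w3c.png

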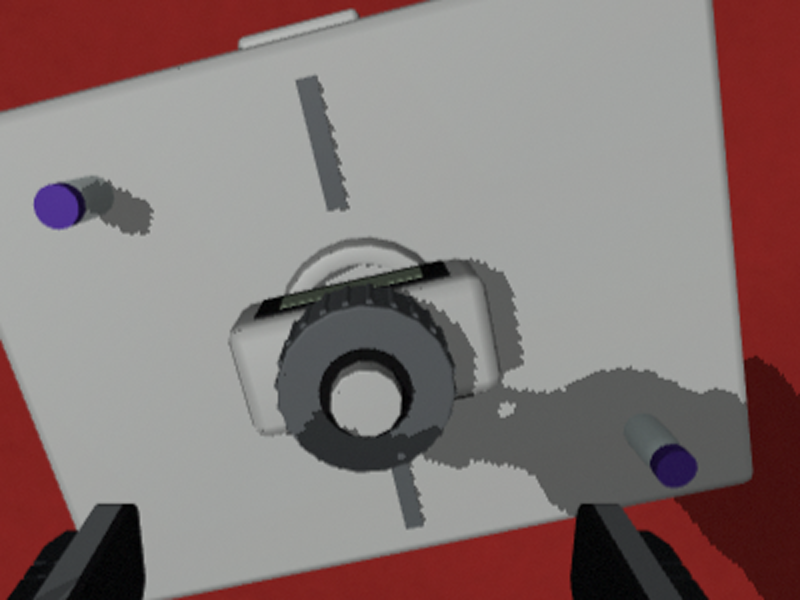

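```bash
python3 - <<'E'
from h import *
from bench import r
c=np.load("w3.npy",allow_pickle=True).item()
def ang(n,a,b,z):
    p=ray(c,[(140+a[0]/2,60+a[1]/2),(140+b[0]/2,60+b[1]/2)],z);d=p[1]-p[0]
    A=np.arctan2(d[1],d[0]);print(n,np.round((A+np.pi/4)%(np.pi/2)-np.pi/4,3),p.round(4).tolist())
ang("screen top",(255,318),(448,274),.224)
ang("green",(282,306),(422,274),.220)
ang("Lend",(231,340),(260,432),.226)
ang("Rend",(482,275),(498,375),.226)
ang("rib R",(297,80),(327,210),.178);ang("ribs",(307,78),(414,526),.178)
ang("latch edge",(0,112),(430,2),.17)
ang("hinge edge",(160,600),(750,478),.17)
print(ray(c,(140+366/2,60+402/2),.269)); print(rel(r.get_obs(),(.584,-.028),.45))
E
```

```text
screen top -0.306 [[0.6154, -0.0023], [0.5947, -0.0678]]
green -0.306 [[0.6135, -0.0119], [0.5984, -0.06]]
Lend -0.29 [[0.6133, 0.0087], [0.5788, 0.019]]
Rend -0.331 [[0.589, -0.0776], [0.5542, -0.0656]]
rib R -0.318 [[0.6775, -0.0543], [0.6306, -0.0388]]
ribs -0.306 [[0.6761, -0.0578], [0.4902, 0.0009]]
latch edge -0.306 [[0.7274, 0.0521], [0.6758, -0.1111]]
hinge edge -0.299 [[0.5128, 0.1278], [0.4302, -0.1401]]
[[ 0.58373313 -0.02844557]]
(array([-0.0007,  0.0016,  0.0567]), np.float64(-0.536))
```

The head is square within about 0.005 rad, and both vials still stand at (60,205) and (672,465). Next I'll close the fingers and press the button.

carry_out --pt "-0.001 0.001 0 0 0" --pt "-0.001 0.001 0 0 0" --pt "-0.001 0.001 0 0 0" --pt "-0.001 0.001 0 0 0" --pt "-0.001 0.001 0.02 0 0" --pt "-0.001 0.001 0.045 0 0" --pt "-0.001 0.001 0.05 0 0" --pt "-0.001 0.001 0.05 0 0" --force 20

```text
clock: 18.8
tcp_pos: [0.5817, -0.0276, 0.4479]
orientation: [3.029, -0.832, -0.004]
contact_force: [0.7, 0.9, 0.2]
grip_width: 0.0003
gripper_force: 0.0
```

```bash
python3 s.py
```

```text
18.8 [-0.015  0.289 -0.055  1.729  0.017  1.126 -2.183] [ 0.5817 -0.0276  0.4479] M [-0.028  0.006 -0.044] F [0.74 0.9  0.2 ] 0.00025768069416890415 0.0 yaw -0.536
```

carry_out --pt "0 0 0.001 0 0" --pt "0 0 0.002 0 0" --pt "0 0 0.003 0 0" --pt "0 0 0.004 0 0" --pt "0 0 0.005 0 0" --pt "0 0 0.006 0 0" --pt "0 0 0.006 0 0" --pt "0 0 0.006 0 0"

```text
clock: 19.6
tcp_pos: [0.5819, -0.0276, 0.4432]
orientation: [-3.029, 0.832, -0.0]
contact_force: [0.1, -0.2, 0.8]
grip_width: 0.0002
gripper_force: 0.5
```

```bash
python3 s.py
```

```text
19.6 [-0.015  0.293 -0.055  1.735  0.018  1.114 -2.183] [ 0.5819 -0.0276  0.4432] M [-0.005  0.034  0.003] F [ 0.13 -0.23  0.77] 0.00016456463041208987 0.46535943634808064 yaw -0.536
```

carry_out --pt "0 0 0.0005 0 0" --pt "0 0 0.001 0 0" --pt "0 0 0.0015 0 0" --pt "0 0 0.002 0 0" --pt "0 0 0.0025 0 0" --pt "0 0 0.003 0 0" --pt "0 0 0.003 0 0" --pt "0 0 0.003 0 0"

```text
clock: 20.4
tcp_pos: [0.5819, -0.0277, 0.4402]
orientation: [-3.029, 0.832, -0.0]
contact_force: [-1.7, 0.2, 4.1]
grip_width: -0.0003
gripper_force: 1.9
```

```bash
python3 s.py
```

```text
20.4 [-0.015  0.295 -0.055  1.739  0.018  1.107 -2.183] [ 0.5819 -0.0277  0.4402] M [-0.002  0.202  0.011] F [-1.69  0.2   4.13] -0.000260670923356862 1.9281864166259766 yaw -0.536
```

carry_out --pt "0 0 0.0003 0 0" --pt "0 0 0.0006 0 0" --pt "0 0 0.0009 0 0" --pt "0 0 0.0012 0 0" --pt "0 0 0.0015 0 0" --pt "0 0 0.0015 0 0" --pt "0 0 0.0015 0 0" --pt "0 0 0.0015 0 0"

```text
clock: 21.2
tcp_pos: [0.5819, -0.0276, 0.439]
orientation: [-3.029, 0.832, -0.001]
contact_force: [-2.7, -0.2, 6.7]
grip_width: 0.0001
gripper_force: 3.6
```

```bash
python3 s.py
```

```text
21.2 [-0.015  0.296 -0.056  1.74   0.018  1.105 -2.183] [ 0.5819 -0.0276  0.439 ] M [0.    0.512 0.054] F [-2.73 -0.21  6.68] 7.233217089808304e-05 3.5662424191832542 yaw -0.536
```

carry_out --pt "0 0 0.0003 0 0" --pt "0 0 0.0006 0 0" --pt "0 0 0.0009 0 0" --pt "0 0 0.0012 0 0" --pt "0 0 0.0012 0 0" --pt "0 0 0.0012 0 0" --pt "0 0 0.0012 0 0" --pt "0 0 0.0012 0 0"

```text
clock: 22.0
tcp_pos: [0.5819, -0.0276, 0.4389]
orientation: [-3.029, 0.832, -0.002]
contact_force: [-4.2, -0.4, 13.2]
grip_width: 0.0003
gripper_force: 6.4
```

```bash
python3 s.py
```

```text
22.0 [-0.015  0.296 -0.056  1.741  0.018  1.104 -2.183] [ 0.5819 -0.0276  0.4389] M [-0.017  1.058 -0.078] F [-4.18 -0.43 13.21] 0.00025421497232354444 6.41283789096633 yaw -0.536
```

The button is on its stop: the force rose to 13 N with almost no travel. I'll withdraw and check.

carry_out --pt "0 0 -0.005 0 0" --pt "0 0 -0.02 0 0" --pt "0 0 -0.05 0 0" --pt "0 0 -0.08 0 0" --pt "0 0 -0.08 0 0" --pt "0 0 -0.08 0 0" --pt "0 0 -0.08 0 0" --pt "0 0 -0.08 0 0"

```text
clock: 22.8
tcp_pos: [0.5817, -0.0276, 0.5157]
orientation: [3.029, -0.832, -0.004]
contact_force: [0.0, 0.8, 0.8]
grip_width: -0.0003
gripper_force: 0.0
```

```bash
python3 s.py; python3 - <<'E'
from bench import r
import numpy as np,cv2
c=r.calibration("wrist");a=r.grab_frame("wrist");np.save("w4.npy",c,allow_pickle=True)
cv2.imwrite("pics/w4c.png",cv2.resize(a[60:360,140:540,::-1],None,fx=2,fy=2,interpolation=2))
E
```

```text
22.8 [-0.018  0.243 -0.052  1.636  0.013  1.265 -2.179] [ 0.5817 -0.0276  0.5157] M [ 0.041 -0.023 -0.012] F [0.03 0.81 0.81] -0.00026380448474079137 0.0 yaw -0.536
```

View pics/w4c.png

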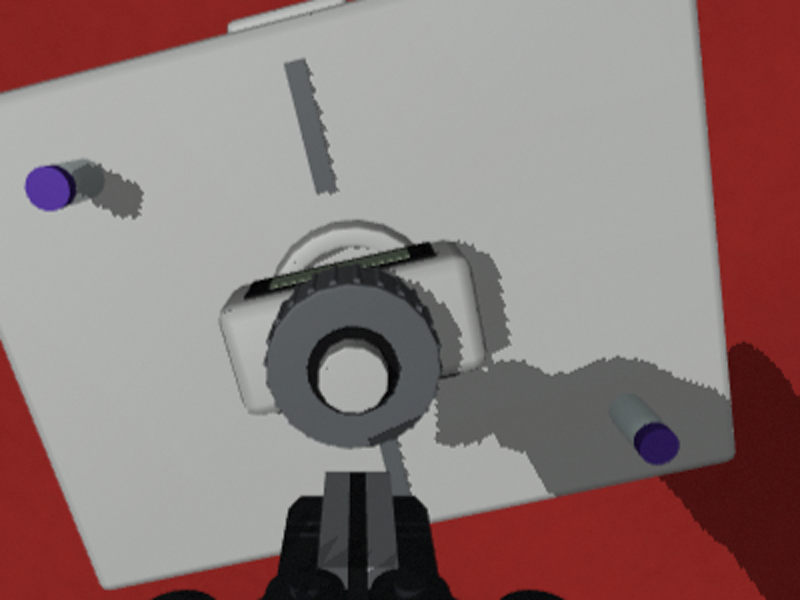

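The head is unchanged and parallel to the lid, with its screen edge from (247,292) to (435,247). Both vials are upright at (50,187) and (656,442), and the robot is clear. Handing in.

```bash
python3 -c "
from bench import r
print(r.hand_in())"
```

```text
the job is handed in; nothing more can be done
None
```

I handed the job in at about 23 s. The monitor bit its gasket about 0.4 rad past the first square position, so I screwed it on to the second and stopped there, square within about 0.01 rad by the wrist camera. I then pressed the start button to its stop, peaking at about 13 N, and both vials are still standing. The hand-in returned no verdict.

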